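# Load a wear-test tray and hold the guard shutter at its inspection mark

### The job

Load the specimen tray into the wear machine: carry it level by its black grip so that the discs stay in their pockets, and slide it into the chamber's slot until its end plate is fully home against the chamber's face. Then draw the spring-closed guard shutter on top of the chamber half-way open, to the green marks, without running it on as far as the red marks where the guard switch trips, and keep holding it there for the inspection camera: finish while still holding the shutter at half travel. Leave the bottle, the jar and the screwdriver where they are.

Things in the scene. Friction and masses are not known exactly. Their poses are not given: they have to be found in the camera images.
- dock (a point): tray mouth of the wear machine, 88 mm wide, 32 mm high, in the chamber's upright end face. The point: middle of the mouth, in the face's plane, on the chamber's level floor, 70 mm above the bench. Its y axis points level straight in (the way the tray goes and the shutter opens), x across, z up. The chamber is 130 mm wide and 208 mm deep; its guides' tops are 132 mm above the bench.
- machine: the whole grey machine, fixed to the bench; place and yaw vary. Origin on the bench, 70 mm under dock, same axes. Its bed, 50 mm high, 220 mm wide (x), runs from y -30 to +630 mm; blue motor and round housing at y over 330 mm, up to 245 mm high. Spring barrels (top 145 mm) lie along the chamber 67 to 85 mm either side; a yellow switch box (top 156 mm) on its roof at x 31 to 49, y 176 to 214 mm.
- camera_stand: inspection camera on a thin post with a red foot, 225 mm high, fixed on the bench; origin on the bench at the same point as the machine's origin, same axes; the post stands at x +215 mm, nothing of it nearer than x +140 mm
- tray_grip (a point): on the middle line of the loose tray's black upright grip: 50 mm wide (x), 12 mm thick (y), from 6 to 52 mm above the tray's underside; the point is 32 mm above the underside. y axis points along the tray to the end that enters first, z up. Ahead: a bracket (top at 10 mm), the end plate (112 mm wide, 46 mm high) 46 to 52 mm ahead, the carrier plate (80 mm wide, 10 mm thick) to 162 mm ahead. 0.36 kg in all.
- tray_face (a point): the same tray: point on the inner face of its upright end plate, mid-width, at the tray's underside; axes as tray_grip, from which it is 52 mm ahead (y) and 32 mm down. Fully home, it meets the point dock and the end plate lies flat on the chamber's face.
- disc1_top (a point): middle of the top of the first test disc (25 mm across, 9 mm thick) in its 5 mm deep pocket in the carrier plate: 14 mm above the tray's underside, 23 mm ahead of tray_face
- disc2_top (a point): the same of the second (brass) disc, 55 mm ahead of tray_face
- disc3_top (a point): the same of the third disc, 87 mm ahead of tray_face
- shutter (a joint): opening of the steel guard shutter along dock's y, in m: 0 shut, 0.080 fully open. Half, at the green marks on the guides, is 0.040; the guard switch trips at 0.060 (red marks). At a mark, the mouth-side edge of the shutter's dark cross bar stands over it. A spring shuts it: 4 N when shut, rising evenly to 16 N fully open (10 N at half), plus about 1 N friction; let go, it closes.
- shutter_grip (a point): centre of the shutter's black upright grip, 50 mm wide (dock's x), 12 mm thick (dock's y), 40 mm high: centre 147 mm above the bench, foot on the shutter plate at 127 mm, top at 167 mm; when shut 63 mm along dock's y from the mouth's plane. Axes as dock; it moves with the shutter.
- oil_bottle: small yellow bottle with a red cap, 54 mm across, 120 mm high, loose on the bench; origin at its underside; leave it
- jar: amber glass jar, 60 mm across, 75 mm high, loose on the bench; origin at its underside; leave it
- driver: screwdriver with a blue handle, 180 mm long, lying loose on the bench; leave it
Things that resemble listed ones, but are neither listed nor needed, are in the scene too. Leave any yellow look-alike of the part that bears tray_grip alone.

How it is judged:
By the outcome, as a careful person would: the job done as asked, in the order asked, and still so for the second after the job is handed in, while the arm keeps its last pose, push and grip.
It also fails if it takes over 51 s, if anything falls off the work surface, if the arm or the gripper's body presses on something with over 40 N, if the wrist force passes 120 N, or if a joint passes its speed limit or range.

### The arm

A 6-joint arm with a two-finger parallel gripper is mounted at the origin on the work surface. World frame = base frame: x ahead of the robot, y to its left, z up, the work surface at z = 0. Lengths are in mm, angles in degrees, forces in N, time in s.
With the tool pointing down it reaches from about 350 to 850 mm from the base axis. Payload 8.1 kg.
Tool frame: the origin (TCP) lies at the very end of the fingers, on their centre line; the grasp point (between the pads) lies r.tcp_to_grasp behind it (r.tcp_to_grasp is the distance from the TCP to the grasp point, in mm); z points along the fingers, y is the line along which they close (so a half turn about z gives the same grasp; the last joint's range is limited). The gripper opens to 85 mm and grips with 20 to 120 N. Pads are 22 mm wide; open, the fingers measure 114 mm over their backs; the gripper's body (76 mm by 85 mm) begins 54 mm behind the grasp point. The pads swing forward as they close: fully open they stand 13 mm farther back than shut.
Start: joints at [-68.377, 7.471, 85.268, -0, 87.261, -4.893], TCP at [267.893, -536.879, 231.292] pointing down, gripper open.
Joint ranges: [-169.43, 169.43], [-51.17, 129.36], [1.28, 143.12], [-76.62, 256.62], [0, 156.53], [-152.29, 152.29]. Speed limits (degrees/s): [136.94, 136.94, 159.86, 180, 180, 180].

### API

Orientations are given as [roll, pitch, yaw] about the fixed x, y, z axes, in that order (R = Rz(yaw) Ry(pitch) Rx(roll)).
In Python, from bench import r gives the robot as it stands.
- The arm moves only by the shell command python3 -m handwheel 'ROWS' [OPENING] [FORCE]. ROWS is JSON, a list of rows, each a list of 4 numbers: the shift along the tool's x, y, z in m, then the turn about the tool's z in degrees. A call has 1 to 10 rows; each row shifts and turns the commanded pose from where the row before left it, along the tool's axes as they then stand; what a row does not reach is not made up. A row lasts 1/10 s, in which the tool goes at most 50 mm and 8.59 degrees, less where a joint would pass 70% of its speed; a pose out of reach is approached as far as the arm can. A call is refused whole if a number of a shift passes 0.05 or a number of a turn 8.59, either way. A call with a gripper value outside its range is refused whole. OPENING is the finger opening in m, from 0 to 0.0854, set as the call begins (- or left out, the last holds). The fingers move at their own pace and stop on an object; FORCE is the grip in N (left out, the last holds). Time passes only in rows, so rows that do not move let the fingers close. It gives the time, the measured TCP pose, the force, the opening and the grip force at its end, in the units of the state.
- r.sense(): the state, without advancing time (a new reading comes with each control period).
- r.snapshot(name): name is "scene" or "top" or "wrist"; returns the picture (384x512x3 uint8, red, green, blue); there is no depth.
- r.camera_params(name): a dict with "fx", "fy", "cx", "cy" (pixels), "R" (3x3) and "t" (3): a world point X has camera coordinates R X + t; the wrist camera has in their place "mount" (4x4, takes a point from camera to tool coordinates, whose origin is the TCP and whose axes are the flange's). Camera axes: x right, y down, z forward; pixel columns grow to the right and rows downward; lengths in mm; the calibration is good to about 2 mm. A picture is of the moment at which its call begins: read the wrist's pose just before it. camera_params takes no time and is no camera call.
- r.hand_in(): hands the job in; it is judged then, once.
The state is a dict: "time": time; "joint_pos": joint angles; "qd": joint speeds; "joint_efforts": joint torques, N m; "tool_pos": TCP position; "tcp_rot": TCP orientation; "ft_force": force on the tool from outside, world axes, zero at the start; "wrist_torque": the same for the moment, N m; "finger_gap": finger opening in mm; "grip_force": force on a finger pad.
Only numpy, scipy, OpenCV 4.12 (cv2) and the standard library are available. Lean on these libraries where they do the work, as an engineer would, in place of code of your own. Each camera call takes 0.05 s, during which the arm holds its last target. There are 200 camera calls.

## Working session

There is one attempt and no reset: what is moved stays moved. The work goes in short steps, Python scripts to look and compute and a shell command to move; the robot and the scene stay as the last step left them, time stands still between calls to the robot, and variables do not carry over. Pictures are saved under pics/ and viewed, at most 12 in all, crops included, and the job is handed in when it is done.

```bash
mkdir -p pics; ls
python3 - <<'E'
from bench import r
import cv2,numpy as np
for n in ("scene","top"):
    im=r.snapshot(n); cv2.imwrite(f"pics/{n}0.png",im[:,:,::-1])
    p=r.camera_params(n); print(n,{k:np.round(v,3).tolist() for k,v in p.items()})
print(r.sense(), r.tcp_to_grasp); print(r.camera_params("wrist"))
E
```

```text
pics
scene {'fx': 359.06, 'fy': 359.06, 'cx': 258.869, 'cy': 193.085, 'R': [[0.001, 1.0, -0.017], [0.74, -0.012, -0.673], [-0.673, -0.012, -0.74]], 't': [138.847, -321.243, 1266.128]}
top {'fx': 350.57, 'fy': 350.57, 'cx': 258.568, 'cy': 190.591, 'R': [[0.031, -0.999, 0.011], [-0.988, -0.032, -0.154], [0.154, -0.006, -0.988]], 't': [-175.194, 514.515, 1027.608]}
{'time': 0.1, 'joint_pos': array([-6.83767352e+01,  7.51220209e+00,  8.53236589e+01, -1.39519759e-03,
        8.72621095e+01, -4.89140027e+00]), 'qd': array([ 0.07220621, -0.15577823, -0.0904767 ,  0.0531025 ,  0.0080518 ,
        0.07133497]), 'joint_efforts': array([ 2.51400397e-04, -5.70953035e+01, -5.01942587e+01, -5.76714160e-05,
        8.18821922e-03, -5.14190248e-06]), 'tool_pos': array([ 267.69714253, -536.40771844,  230.32858791]), 'tcp_rot': array([-1.79902267e+02, -6.96527357e-03,  2.65147269e+01]), 'ft_force': array([ 0.04770473,  0.54431856, -0.12641256]), 'wrist_torque': array([ 0.02509318,  0.01332051, -0.00601821]), 'grip_force': 0.0, 'finger_gap': 85.36112119811858} 18.700000000000003
{'fx': 328.72450314743736, 'fy': 328.72450314743736, 'cx': 256.2964951838945, 'cy': 194.10554703866475, 'mount': array([[ 6.55471326e-04, -9.47396903e-01, -3.20060430e-01,
         8.27958995e+01],
       [ 9.99999726e-01,  7.31306164e-04, -1.16746855e-04,
         5.91745902e-01],
       [ 3.44667774e-04, -3.20060265e-01,  9.47397123e-01,
        -1.42379211e+02],
       [ 0.00000000e+00,  0.00000000e+00,  0.00000000e+00,
         1.00000000e+00]])}
```

Run:
```python
import cv2
for n in ("scene","top"):
    im=cv2.imread(f"pics/{n}0.png"); cv2.imwrite(f"pics/{n}0b.png",cv2.resize(im,(800,600),interpolation=cv2.INTER_CUBIC))
```

```text
(no output)
```

View pics/top0b.png

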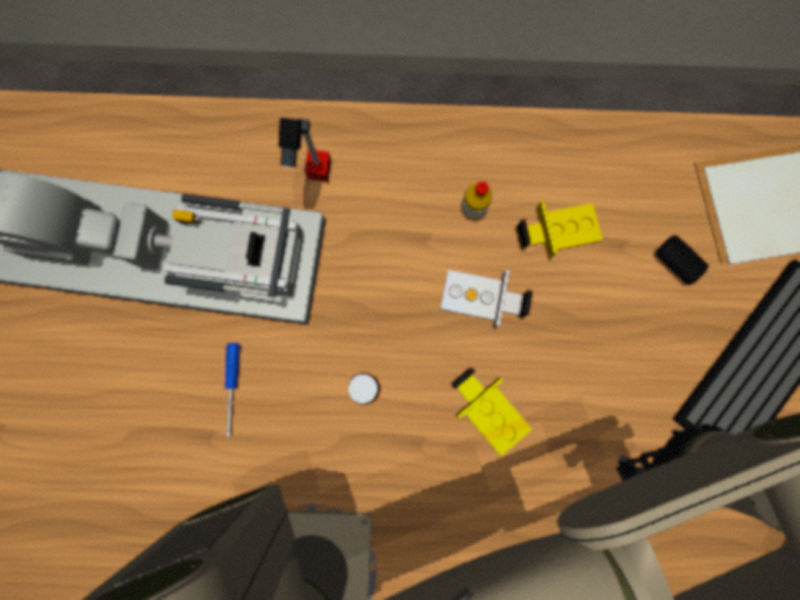

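View pics/scene0b.png

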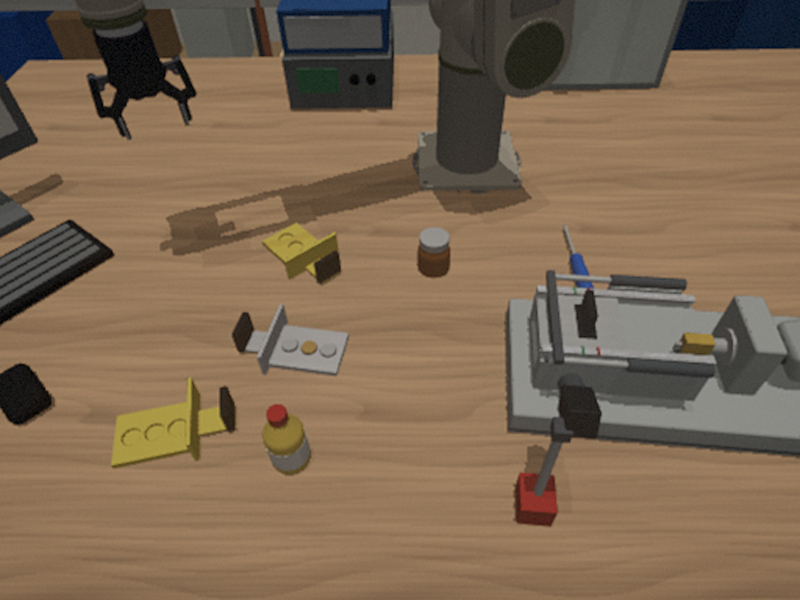

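The top view shows the white tray at about (485,295), with its grip to the right at (526,303). The machine is on the left: mouth end near (295,260), shutter grip near (255,249). The scene view agrees, and the two yellow trays are look-alikes. Next I'll turn these into positions.

```bash
cat > h.py <<'E'
from bench import r
import numpy as np, cv2
from scipy.spatial.transform import Rotation as Ro
def cam(n,s=None):
    p=r.camera_params(n)
    if n!="wrist": return p,np.array(p["R"]),np.array(p["t"])
    s=s or r.sense(); T=np.eye(4); T[:3,:3]=Ro.from_euler('xyz',s["tcp_rot"],degrees=True).as_matrix(); T[:3,3]=s["tool_pos"]
    M=np.linalg.inv(T@p["mount"]); return p,M[:3,:3],M[:3,3]
def ray(c,u,v,z):
    p,R,t=c; d=R.T@np.array([(u-p["cx"])/p["fx"],(v-p["cy"])/p["fy"],1]); o=-R.T@t
    return o+d*(z-o[2])/d[2]
def proj(c,X):
    p,R,t=c; q=R@np.asarray(X,float)+t; return np.array([p["fx"]*q[0]/q[2]+p["cx"],p["fy"]*q[1]/q[2]+p["cy"]])
def blobs(mask,amin=15):
    n,l,st,ce=cv2.connectedComponentsWithStats(mask.astype(np.uint8)); 
    return [(l==i,st[i],ce[i]) for i in range(1,n) if st[i][4]>=amin]
E
python3 - <<'E'
from h import *
c=cam("top"); im=cv2.imread("pics/top0.png"); hsv=cv2.cvtColor(im,cv2.COLOR_BGR2HSV)
H,S,V=cv2.split(hsv); k=512/800
def show(name,m,z,box,amin=8):
    b=[int(x*k) for x in box]; M=np.zeros_like(m); M[b[1]:b[3],b[0]:b[2]]=m[b[1]:b[3],b[0]:b[2]]
    for mm,st,ce in blobs(M,amin):
        ys,xs=np.nonzero(mm); (cx,cy),wh,a=cv2.minAreaRect(np.c_[xs,ys].astype(np.float32))
        P=cv2.boxPoints(((cx,cy),wh,a)); print(name,st[4],ce.round(1),ray(c,*ce,z).round(1),[ray(c,*q,z)[:2].round().tolist() for q in P])
show("grip",V<60,52,(500,280,545,330))
show("white",(S<60)&(V>140),10,(430,260,545,330))
show("brass",(S>120)&(V>120)&(H>14)&(H<26),14,(462,288,480,302),4)
show("sgrip",V<50,167,(243,225,270,270))
show("bed",(S<70)&(V>110),50,(0,150,340,340),500)
for n,(u,v) in dict(bedR=(325,212),bedF=(306,322)).items(): print(n,ray(c,u*k,v*k,50).round(1))
for n,(u,v) in dict(bott=(478,205),jar=(363,388)).items(): print(n,ray(c,u*k,v*k,50).round(1))
E
```

```text
grip 66 [336.  194.4] [ 514.  -392.8   52. ] [[491.0, -382.0], [539.0, -391.0], [536.0, -404.0], [489.0, -395.0]]
white 859 [301.1 188.5] [ 535.6 -292.5   10. ] [[505.0, -231.0], [585.0, -245.0], [567.0, -356.0], [486.0, -340.0]]
white 209 [325.2 192.5] [ 525.4 -368.6   10. ] [[476.0, -344.0], [589.0, -362.0], [583.0, -402.0], [471.0, -384.0]]
brass 40 [301.2 188.1] [ 536.2 -292.4   14. ] [[546.0, -282.0], [546.0, -301.0], [527.0, -301.0], [527.0, -282.0]]
sgrip 145 [163.  159.3] [577.7 103.7 167. ] [[553.0, 117.0], [605.0, 112.0], [601.0, 91.0], [549.0, 96.0]]
bed 10337 [103.2 157.6] [604.9 318.1  50. ] [[529.0, 649.0], [752.0, 653.0], [685.0, 10.0], [465.0, 26.0]]
bedR [685.1   2.6  50. ]
bedF [465.3  27.4  50. ]
bott [ 709.8 -300.3   50. ]
jar [343.9 -86.9  50. ]
```

```bash
python3 -m handwheel '[[0.02,-0.001,0,0],[0.045,-0.002,0,0],[0.05,-0.003,0,0],[0.05,-0.003,0,0],[0.05,-0.003,0,0],[0.045,-0.002,0,0],[0.023,-0.001,0,0]]' 0.045 && python3 -m handwheel '[[0,0,0.01,7.4],[0,0,0.01,7.4],[0,0,0.01,7.4],[0,0,0.01,7.4],[0,0,0.01,7.4],[0,0,0,0],[0,0,0,0]]'
python3 - <<'E'
from h import *
s=r.sense();im=r.snapshot("wrist"); cv2.imwrite("pics/w1.png",im[:,:,::-1]); print(s["tool_pos"],s["tcp_rot"]);import json;json.dump([s["tool_pos"].tolist(),s["tcp_rot"].tolist()],open("w1.json","w"))
c=cam("wrist",s)
for P in [(515.5,-396,52),(536,-292,14)]: print(proj(c,P))
E
```

```text
time: 0.8
tool_pos: [517.0, -394.4, 230.5]
tcp_rot: [-179.9, -0.0, 26.7]
ft_force: [-0.7, -0.4, 0.4]
finger_gap: 45.0
grip_force: 0.0
time: 1.5
tool_pos: [513.9, -397.0, 180.9]
tcp_rot: [-180.0, 0.1, -10.3]
ft_force: [0.5, -0.0, 0.7]
finger_gap: 45.0
grip_force: 0.0
[ 513.9194634  -396.99569017  180.86819647] [-1.79962819e+02  5.80657625e-02 -1.02644572e+01]
[254.68130288 182.95195907]
[145.57113121 169.88762411]
```

View pics/w1.png

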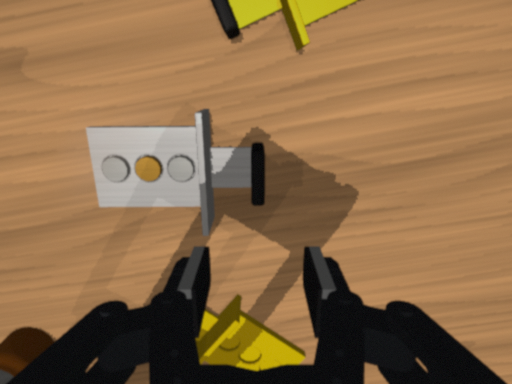

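The grip's top is at about (258,174), the brass disc at (148,168), and the tray sits square to the tool.

Run:
```python
from h import *
import json
p,q=json.load(open("w1.json")); s=dict(tool_pos=p,tcp_rot=q); c=cam("wrist",s)
im=cv2.imread("pics/w1.png"); H,S,V=cv2.split(cv2.cvtColor(im,cv2.COLOR_BGR2HSV))
def one(m,b,z):
    M=np.zeros_like(m); M[b[1]:b[3],b[0]:b[2]]=m[b[1]:b[3],b[0]:b[2]]
    k=max(blobs(M),key=lambda x:x[1][4]); print(k[1],k[2].round(1),ray(c,*k[2],z).round(1)); return k
g=one(V<35,(240,130,280,215),52); b=one((S>120)&(H<28)&(V>100),(130,150,165,185),14)
w=one((S<60)&(V>130),(80,115,200,215),10)
ys,xs=np.nonzero(w[0]); R=cv2.minAreaRect(np.c_[xs,ys].astype(np.float32)); print(R,[ray(c,*x,10).round(1)[:2] for x in cv2.boxPoints(R)])
m=g[0]; ys,xs=np.nonzero(m)
for y in (148,160,172,184,196,202): x=np.nonzero(m[y])[0]; print(y,x.min(),x.max(),end='; ')
B=ray(c,*b[2],14)
for u,v in ((258.5,143.5),(258.5,204.5)):print(ray(c,u,v,52))
for yaw in(-9.,-10.,-11): a=np.deg2rad(yaw); print(yaw,B[:2]-107*np.array([-np.sin(a),np.cos(a)]))
```

```text
[252 143  12  62 723] [257.5 173.8] [ 523.1 -399.8   52. ]
[136 156  24  25 470] [147.6 168.4] [ 537.1 -294.3   14. ]
[  86  115  114   92 7914] [145.7 164.9] [ 540. -292.   10.]
((142.49998474121094, 160.5), (112.99998474121094, 90.99998474121094), -0.0) [array([ 509.4, -219.9]), array([ 595.8, -250.8]), array([ 577.2, -354.3]), array([ 489. , -333.3])]
148 252 262; 160 252 263; 172 252 263; 184 252 263; 196 252 263; 202 252 263; [ 548.48455416 -405.21792376   52.        ]
[ 495.41657145 -395.76161868   52.        ]
-9.0 [ 520.32599363 -399.99794787]
-10.0 [ 518.48412638 -399.68972499]
-11 [ 516.64791888 -399.34940405]
```

```bash
python3 -m handwheel '[[0.003,0.001,0.02,0],[0.003,0.001,0.04,-0.4],[0,0,0.04,0],[0,0,0.03,0],[0,0,0.02,0],[0,0,0.014,0],[0,0,0,0],[0,0,0,0]]' && python3 -m handwheel '[[0,0,0,0],[0,0,0,0],[0,0,0,0],[0,0,0,0],[0,0,0,0]]' 0 100
```

```text
time: 2.35
tool_pos: [520.4, -400.9, 18.5]
tcp_rot: [180.0, -0.1, -10.0]
ft_force: [-0.8, 0.3, 0.7]
finger_gap: 44.7
grip_force: 0.0
time: 2.85
tool_pos: [520.7, -401.0, 19.1]
tcp_rot: [179.9, -0.1, -10.1]
ft_force: [-0.7, 0.5, 6.8]
finger_gap: 10.5
grip_force: 97.6
```

```bash
python3 -m handwheel '[[0,0,-0.003,0],[0,0,-0.008,0],[0,0,-0.012,0],[0,0,-0.015,0],[0,0,-0.015,0],[0,0,-0.012,0],[0,0,-0.01,0],[0,0,-0.005,0],[0,0,-0.002,0],[0,0,0,0]]'
python3 - <<'E'
from h import *
im=r.snapshot("wrist"); cv2.imwrite("pics/w2.png",im[:,:,::-1])
c=cam("top"); im=cv2.imread("pics/top0.png"); H,S,V=cv2.split(cv2.cvtColor(im,cv2.COLOR_BGR2HSV))
m=((S<70)&(V>95)).astype(np.uint8)
# bed: front edge (mouth side) & long sides, from per-row / per-column extremes
wood=((S>80)&(H<25)).astype(np.uint8)
def fit(P):
    P=np.array(P); 
    for _ in range(4):
        f=np.polyfit(P[:,0],P[:,1],1); e=P[:,1]-np.polyval(f,P[:,0]); P=P[abs(e)<max(1.0,2*e.std())]
    return f,e.std(),len(P)
A=[];B=[];C=[]
for u in range(20,190):   # near side (low x): last non-wood going up from v=230
    col=wood[:,u]; v=150
    while v<230 and not (col[v:v+3].all()): v+=1
    p=ray(c,u,v-.5,50); A.append((p[1],p[0]))
for u in range(5,170):
    v=140; col=wood[:,u]
    while v>90 and not col[v-2:v+1].all(): v-=1
    p=ray(c,u,v+.5,50); B.append((p[1],p[0]))
for v in range(145,200):
    row=wood[v]; u=196 
    while u<230 and not row[u:u+3].all(): u+=1
    p=ray(c,u-.5,v,50); C.append((p[0],p[1]))
for n,P in zip("ABC",(A,B,C)):
    f,e,k=fit(P); print(n,f,np.degrees(np.arctan(f[0])),e,k)
E
```

```text
time: 3.85
tool_pos: [519.6, -400.2, 99.2]
tcp_rot: [-180.0, 0.0, -10.1]
ft_force: [0.2, -0.0, -4.2]
finger_gap: 10.7
grip_force: 97.7
A [1.06031596e-01 4.60018290e+02] 6.052548248689995 0.8893253710194375 169
B [1.05995168e-01 6.83196422e+02] 6.050484272732332 0.9481190280330053 148
C [-0.10585875 74.94174489] -6.042754825933306 0.896194036085075 55
```

View pics/w2.png

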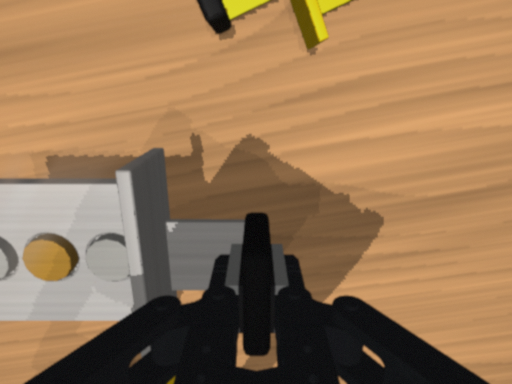

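The tray is held level: plate edges at rows 181 and 320, all the visible discs seated. I'll compute its lateral offset in the hand and then the approach.

Run:
```python
from h import *
s=r.sense(); c=cam("wrist",s); a=np.deg2rad(s["tcp_rot"][2]); tx=np.array([np.cos(a),np.sin(a)]); ty=np.array([np.sin(a),-np.cos(a)])
im=cv2.imread("pics/w2.png"); H,S,V=cv2.split(cv2.cvtColor(im,cv2.COLOR_BGR2HSV))
for u in (3,90):
    w=np.nonzero((S[:,u]<60)&(V[:,u]>110))[0]; lo,hi=w.min(),w.max(); P=[ray(c,u,v,90)[:2]-s["tool_pos"][:2] for v in (lo-.5,hi+.5)]
    print(u,lo,hi,[(p@tx,p@ty) for p in P])
m=(S>120)&(V>80)&(H<28); m[:,120:]=0; m[:220]=0;m[290:]=0
k=max(blobs(m),key=lambda x:x[1][4]); p=ray(c,*k[2],94)[:2]-s["tool_pos"][:2]; print("brass tool xy",k[2],p@tx,p@ty)
yaw=np.deg2rad(-6.05); uy=np.array([-np.sin(yaw),np.cos(yaw)])
D=np.array([572.6+.106*48,48]); g=D-207*uy; d=g-s["tool_pos"][:2]; print("dock",D,"pre grip",g,"shift tool",d@tx,d@ty)
```

```text
3 179 320 [(np.float64(39.76177675202364), np.float64(-120.76037424919721)), (np.float64(-42.645828424837), np.float64(-141.10896927249757))]
90 182 320 [(np.float64(38.30744854693891), np.float64(-79.41379415349283)), (np.float64(-42.57235050428606), np.float64(-92.50471421065922))]
brass tool xy [ 47.73527508 259.31262136] -1.6229566816274648 -105.37668033229346
dock [577.688  48.   ] pre grip [ 555.87096436 -157.84707177] shift tool -6.5217771052685904 -244.85492056784207
```

```bash
python3 -m handwheel '[[0,-0.008,0,0],[0,-0.020,0,0],[-0.001,-0.032,0,-0.5],[-0.001,-0.038,0,-0.5],[-0.001,-0.040,0,-0.5],[-0.001,-0.038,0,-0.5],[0,-0.032,0,-0.5],[0,-0.020,0,-0.5],[0,-0.012,0,-0.5],[0,-0.005,0,-0.5]]' && python3 -m handwheel '[[0,0,0,0],[0,0,0,0]]'
python3 - <<'E'
from h import *
s=r.sense(); im=r.snapshot("top"); cv2.imwrite("pics/top2.png",im[:,:,::-1]); im=cv2.resize(im[90:240,110:310],(800,600),interpolation=cv2.INTER_CUBIC); cv2.imwrite("pics/t2.png",im[:,:,::-1])
yaw=np.deg2rad(-6.05); uy=np.array([-np.sin(yaw),np.cos(yaw)]);ux=np.array([uy[1],-uy[0]])
d=s["tool_pos"][:2]-[577.7,48]; print("tcp in dock x,y",d@ux,d@uy, s["tcp_rot"])
E
```

```text
time: 4.9
tool_pos: [553.6, -155.6, 99.1]
tcp_rot: [-180.0, 0.0, -5.9]
ft_force: [-0.7, 0.8, -4.6]
finger_gap: 11.2
grip_force: 98.0
time: 5.1
tool_pos: [553.7, -158.3, 99.3]
tcp_rot: [180.0, -0.0, -6.1]
ft_force: [0.2, -0.6, -3.9]
finger_gap: 10.8
grip_force: 97.9
tcp in dock x,y -2.130257630896396 -207.72670841098522 [ 1.79978121e+02 -6.74000560e-04 -6.12020569e+00]
```

View pics/t2.png

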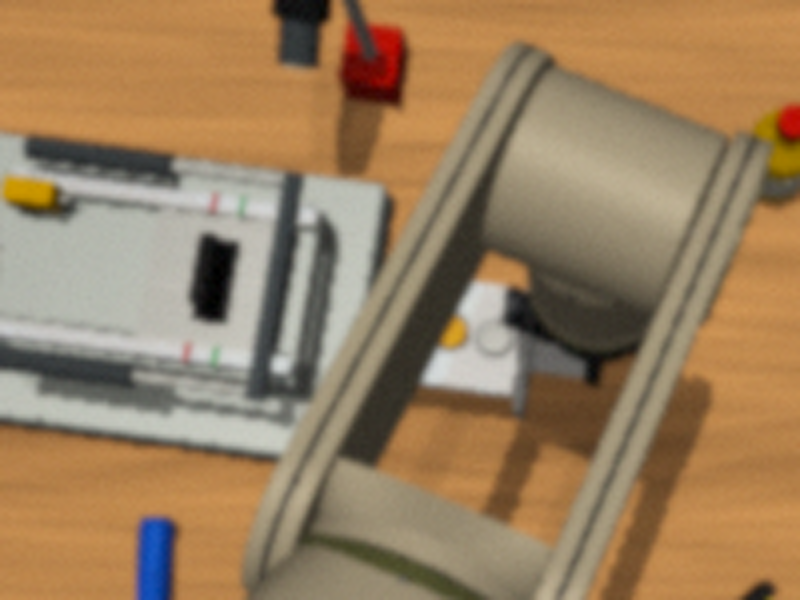

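Run:
```python
from h import *
c=cam("top"); yaw=np.deg2rad(-6.05); uy=np.array([-np.sin(yaw),np.cos(yaw)]);ux=np.array([uy[1],-uy[0]])
def D(p): d=p[:2]-[577.7,48]; return np.round([d@ux,d@uy],1)
im=cv2.imread("pics/top2.png"); H,S,V=cv2.split(cv2.cvtColor(im,cv2.COLOR_BGR2HSV))
b=np.zeros_like(H,bool); b[125:190,140:190]=1
for n,m in (("green",(H>40)&(H<85)&(S>50)),("red",((H<8)|(H>170))&(S>50)&(V>60))):
    for k in blobs(m&b,2): print(n,k[1][4],k[2].round(1),D(ray(c,*k[2],132)))
m=(H>12)&(H<26)&(S>130)&(V>110); b[:]=0; b[166:180,218:230]=1
for k in blobs(m&b,5): print("brass",k[1],k[2],D(ray(c,*k[2],94)))
k=lambda x,y:(110+x/4-.4,90+y/4-.4)
for n,x,y,z in (("gripTopFar+x",203,235,167),("gripTop+x near",237,240,167),("barTop far",292,175,140),("barlow",255,395,140),("tray low edge",420,386,90),("tray hi edge",495,284,90)): print(n,D(ray(c,*k(x,y),z)))
```

```text
green 2 [165.5 152.5] [21.7 62.3]
green 4 [163.8 157.5] [ 6.8 64.6]
green 3 [162.3 160.7] [-2.8 66.9]
green 2 [163.5 163. ] [-9.  62.5]
green 3 [161.3 166. ] [-18.3  67. ]
red 4 [163.  140.5] [55.3 75.5]
red 5 [156.2 177.2] [-51.8  75.4]
brass [220 169   6   8  33] [222.78787879 173.03030303] [  -7.1 -102.2]
gripTopFar+x [23.2 67.8]
gripTop+x near [22.9 44.3]
barTop far [81.5 22. ]
barlow [-77.4  20.6]
tray low edge [-47.9 -84. ]
tray hi edge [  34.8 -126.8]
```

```bash
python3 -m handwheel '[[0.002,-0.003,0.001,0],[0.003,-0.008,0.002,0],[0.0025,-0.010,0.002,0],[0,-0.009,0.002,0],[0,-0.005,0,0],[0,-0.002,0,0],[0,0,0,0]]'
python3 - <<'E'
from h import *
s=r.sense(); c=cam("top"); yaw=np.deg2rad(-6.05); uy=np.array([-np.sin(yaw),np.cos(yaw)]);ux=np.array([uy[1],-uy[0]])
d=s["tool_pos"][:2]-[577.7,48]; print("tcp in dock x,y",d@ux,d@uy)
w=r.snapshot("wrist");t=r.snapshot("top"); cv2.imwrite("pics/w3.png",w[:,:,::-1]); cv2.imwrite("pics/top3.png",t[:,:,::-1])
o=np.zeros((600,800,3),np.uint8); o[:300,:400]=cv2.resize(w,(400,300)); o[:300,400:]=cv2.resize(r.snapshot("scene")[150:300,300:500],(400,300)); o[300:]=cv2.resize(t[120:195,130:330],(800,300),interpolation=cv2.INTER_CUBIC)
cv2.imwrite("pics/m3.png",o[:,:,::-1])
E
```

```text
time: 5.85
tool_pos: [565.2, -121.2, 92.3]
tcp_rot: [180.0, 0.0, -6.0]
ft_force: [-0.7, -0.4, -4.5]
finger_gap: 10.8
grip_force: 97.9
tcp in dock x,y 5.425194856057594 -169.57410383238897
```

View pics/m3.png

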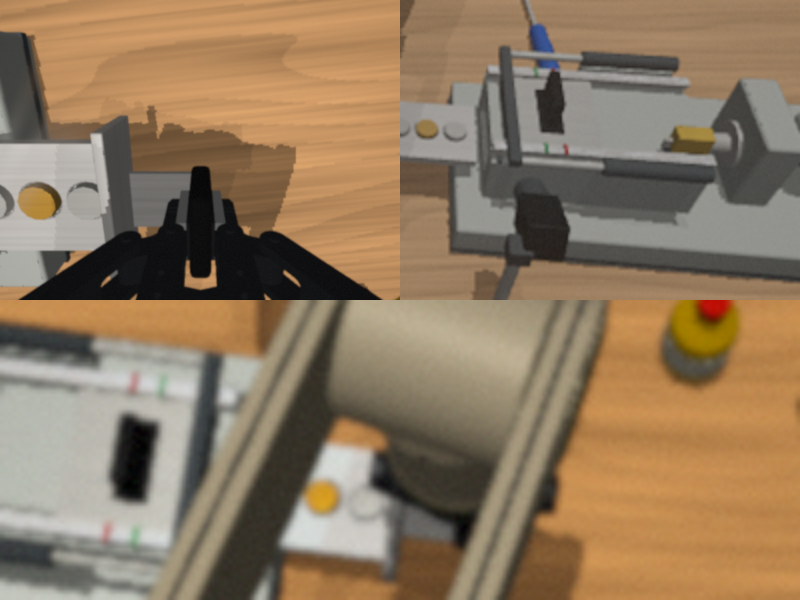

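The wrist view shows the bed's front +x corner at about (36,44) full-scale. The tray's tip is just short of the mouth.

Run:
```python
from h import *
yaw=np.deg2rad(-6.05); uy=np.array([-np.sin(yaw),np.cos(yaw)]);ux=np.array([uy[1],-uy[0]])
def D(p): d=p[:2]-[577.7,48]; return np.round([d@ux,d@uy],1)
ct=cam("top"); cw=cam("wrist")
im=cv2.imread("pics/top3.png"); H,S,V=cv2.split(cv2.cvtColor(im,cv2.COLOR_BGR2HSV))
m=(H>12)&(H<26)&(S>130)&(V>110); m[:163]=0;m[176:]=0;m[:,:203]=0;m[:,218:]=0
for k in blobs(m): print("top brass",k[1],D(ray(ct,*k[2],87)))
for n,x,y in(("r",134,383),("r",108,532),("g",162,386),("g",135,537)): print(n,D(ray(ct,130+x/4-.4,120+y/4-.4,132)))
im=cv2.imread("pics/w3.png"); H,S,V=cv2.split(cv2.cvtColor(im,cv2.COLOR_BGR2HSV))
m=(H>12)&(H<26)&(S>130)&(V>80); m[:225]=0;m[295:]=0;m[:,85:]=0
k=max(blobs(m),key=lambda k:k[1][4]); print("wrist brass",k[1],D(ray(cw,*k[2],87)))
for u in (2,10,20,60,90):
    w=np.nonzero((S[170:340,u]<60)&(V[170:340,u]>150))[0]+170; print(u,w.min(),w.max(),D(ray(cw,u,w.min()-.5,83)),D(ray(cw,u,w.max()+.5,83)))
cv2.imwrite("pics/m4.png",np.hstack([cv2.resize(im[20:190,0:100],(350,595),interpolation=cv2.INTER_CUBIC),cv2.resize(im[290:384,0:100],(440,414),interpolation=cv2.INTER_CUBIC)[:595] if 0 else np.zeros((595,50,3),np.uint8),cv2.resize(im[214:384,0:100],(350,595),interpolation=cv2.INTER_CUBIC)]))
```

```text
top brass [206 166   8   7  45] [  1.5 -62.1]
r [-154.2   37.5]
r [-255.9   37. ]
g [-153.6   18.1]
g [-256.7   18.4]
wrist brass [  24  240   48   40 1495] [  3.3 -64.6]
2 170 339 [ 49.6 -49.6] [-50.8 -24.7]
10 184 339 [ 42.6 -51.8] [-50.8 -29.3]
20 184 339 [ 42.6 -56.6] [-50.8 -35.1]
60 184 320 [ 42.6 -75.9] [-37.6 -60.6]
90 184 319 [ 42.6 -90.4] [-36.9 -77.5]
```

View pics/m4.png

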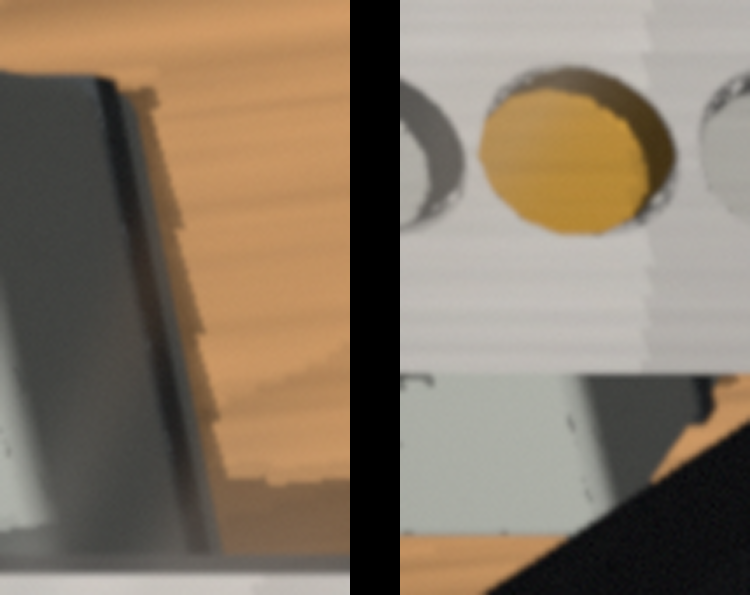

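Run:
```python
from h import *
yaw=np.deg2rad(-6.05); uy=np.array([-np.sin(yaw),np.cos(yaw)]);ux=np.array([uy[1],-uy[0]])
def D(p): d=p[:2]-[577.7,48]; return np.round([d@ux,d@uy],1)
cw=cam("wrist"); ct=cam("top")
for u,v in((27,41),(5,40.5),(60/3.5*.6,366.3),(25,366.3)): print(D(ray(cw,u,v,50)))
for u in ((134,83),(108,232),(162,86),(135,237)): print(D(ray(ct,130+u[0]/4-.4,120+u[1]/4-.4,132)))
```

```text
[109. -53.]
[109.2 -41.7]
[-105.1    6.9]
[-105.    -3.7]
[55.8 75.3]
[-52.8  74.1]
[56.4 55.2]
[-53.7  54.9]
```

```bash
python3 -m handwheel '[[0,-0.004,0,0],[0,-0.008,0,0],[0,-0.010,0,0],[0,-0.010,0,0],[0,-0.008,0,0],[0,-0.004,0,0],[0,0,0,0]]'
python3 - <<'E'
from h import *
w=r.snapshot("wrist"); cv2.imwrite("pics/w5.png",w[:,:,::-1])
E
```

```text
time: 6.7
tool_pos: [569.9, -77.1, 92.3]
tcp_rot: [-180.0, 0.0, -6.0]
ft_force: [-0.1, 0.2, -3.3]
finger_gap: 10.2
grip_force: 97.9
```

View pics/w5.png

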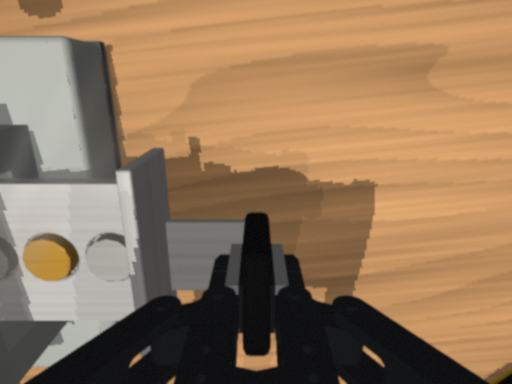

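The tip is inside the mouth with no contact force, and the discs are seated. I'll continue.

```bash
python3 -m handwheel '[[0,-0.004,0,0],[0,-0.008,0,0],[0,-0.010,0.0005,0],[0,-0.010,0.0005,0],[0,-0.010,0.0005,0],[0,-0.008,0,0],[0,-0.006,0,0],[0,-0.004,0,0],[0,0,0,0]]' && python3 -m handwheel '[[0,-0.002,0,0],[0,-0.002,0,0],[0,-0.002,0,0],[0,0,0,0]]'
```

```text
time: 7.65
tool_pos: [576.3, -17.7, 90.8]
tcp_rot: [-180.0, -0.0, -6.0]
ft_force: [0.4, -0.0, -4.6]
finger_gap: 10.3
grip_force: 97.9
time: 8.05
tool_pos: [576.8, -12.2, 90.8]
tcp_rot: [-180.0, 0.0, -6.1]
ft_force: [-0.9, 0.6, -4.1]
finger_gap: 10.6
grip_force: 97.9
```

```bash
python3 -m handwheel '[[0,-0.002,0.0005,0],[0,-0.002,0.0005,0],[0,0,0,0]]' && python3 -m handwheel '[[0,-0.002,0,0],[0,-0.001,0,0],[0,0,0,0]]'
```

```text
time: 8.35
tool_pos: [577.2, -8.0, 89.7]
tcp_rot: [-180.0, 0.0, -6.1]
ft_force: [0.9, -0.7, -4.0]
finger_gap: 10.5
grip_force: 97.9
time: 8.65
tool_pos: [577.6, -5.1, 89.8]
tcp_rot: [-180.0, -0.0, -6.1]
ft_force: [0.3, -0.0, -4.6]
finger_gap: 10.5
grip_force: 97.9
```

```bash
python3 -m handwheel '[[0,-0.001,0,0],[0,-0.001,0,0],[0,0,0,0]]'
```

```text
time: 8.95
tool_pos: [577.8, -3.2, 89.8]
tcp_rot: [-180.0, -0.0, -6.1]
ft_force: [-0.6, -1.1, -4.1]
finger_gap: 10.5
grip_force: 97.9
```

```bash
for i in 1; do python3 -m handwheel '[[0,-0.001,0,0],[0,-0.001,0,0],[0,0,0,0]]'; python3 -m handwheel '[[0,-0.001,0,0],[0,-0.001,0,0],[0,0,0,0]]'; done
```

```text
time: 9.25
tool_pos: [577.9, -2.6, 89.8]
tcp_rot: [179.9, 0.0, -6.1]
ft_force: [-0.5, -6.4, -4.1]
finger_gap: 10.5
grip_force: 98.0
time: 9.55
tool_pos: [577.9, -2.6, 89.8]
tcp_rot: [179.7, 0.0, -6.1]
ft_force: [-1.7, -15.3, -3.3]
finger_gap: 10.9
grip_force: 98.4
```

```bash
python3 -m handwheel '[[0,0.001,0.0004,0],[0,0.001,0.0004,0],[0,0,0,0]]' && python3 -m handwheel '[[0,-0.001,0,0],[0,0,0,0]]'
python3 - <<'E'
from h import *
w=r.snapshot("wrist"); s=r.snapshot("scene")[160:260,300:434]
cv2.imwrite("pics/m6.png",np.hstack([cv2.resize(w[100:384,40:300],(366,400)),cv2.resize(s,(434,400),interpolation=cv2.INTER_CUBIC)])[:,:,::-1])
E
```

```text
time: 9.85
tool_pos: [578.0, -2.6, 89.4]
tcp_rot: [179.9, -0.0, -6.1]
ft_force: [-2.5, -7.4, -0.6]
finger_gap: 10.7
grip_force: 98.8
time: 10.05
tool_pos: [578.0, -2.6, 89.4]
tcp_rot: [179.8, -0.0, -6.1]
ft_force: [-2.7, -12.0, -0.4]
finger_gap: 10.8
grip_force: 99.0
```

View pics/m6.png

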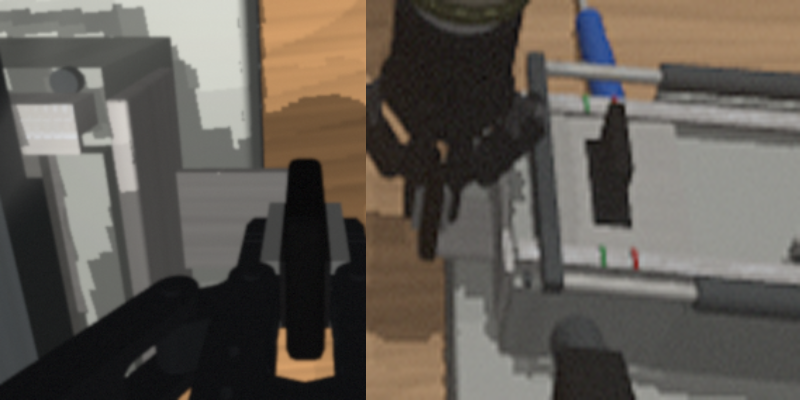

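The end plate is flat on the face, and the falling z force shows the tray resting on the floor. Releasing and rising.

```bash
python3 -m handwheel '[[0,0.0015,0,0],[0,0,0,0],[0,0,0,0]]' 0.045 && python3 -m handwheel '[[0,0,-0.01,0],[0,0,-0.025,0],[0,0,-0.03,0],[0,0,-0.03,0],[0,0,-0.02,0],[0,0,-0.008,0],[0,0,0,0]]'
python3 - <<'E'
from h import *
import json
s=r.sense(); w=r.snapshot("wrist"); t=r.snapshot("top"); cv2.imwrite("pics/w7.png",w[:,:,::-1]); cv2.imwrite("pics/top7.png",t[:,:,::-1])
json.dump([s["tool_pos"].tolist(),s["tcp_rot"].tolist()],open("w7.json","w"))
E
```

```text
time: 10.45
tool_pos: [578.5, -1.5, 89.6]
tcp_rot: [-180.0, -0.1, -6.1]
ft_force: [-0.2, 0.4, -0.2]
finger_gap: 44.9
grip_force: 0.0
time: 11.15
tool_pos: [578.9, -1.7, 213.9]
tcp_rot: [-180.0, -0.2, -6.1]
ft_force: [0.4, 0.5, 0.5]
finger_gap: 45.0
grip_force: 0.0
```

View pics/w7.png

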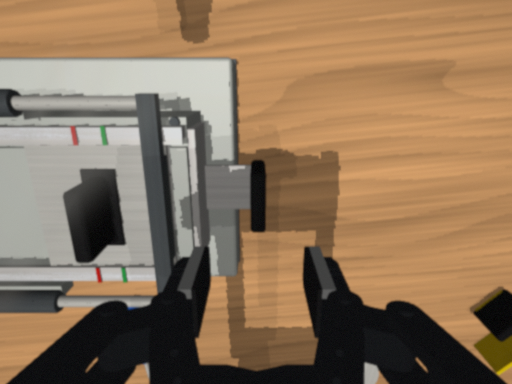

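The wrist view shows the tray home, with its grip at (258,196) and the plate parallel to the face. The cross bar is near column 160 and the shutter grip near (100,210). I'll check the predicted shutter-grip position.

Run:
```python
from h import *
import json
p,q=json.load(open("w7.json")); c=cam("wrist",dict(tool_pos=p,tcp_rot=q))
a=np.deg2rad(-6.05); uy=np.array([-np.sin(a),np.cos(a)]); ux=np.array([uy[1],-uy[0]])
D=np.array([578,-2.6])+52*uy-1.8*ux
def f(P): d=P[:2]-D; return np.round([d@ux,d@uy],1)
for x,y,z in((-25,57,167),(25,57,167),(-25,69,167),(25,69,127),(25,57,127)): print(x,y,z,proj(c,[*(D+x*ux+y*uy),z]).round())
print("bar",[f(ray(c,u,210,z)) for u,z in((155,132),(172,132),(155,145),(172,145))])
print("marks g,r",[f(ray(c,u,v,132)) for u,v in((103,135),(124,274),(74,135),(98,274))])
print("tray grip",f(ray(c,258.5,165,52+70)),f(ray(c,258.5,230,122)))
g=D+63*uy-np.array(p[:2]); t=np.deg2rad(q[2]); print("shift x,y",g@[np.cos(t),np.sin(t)],g@[np.sin(t),-np.cos(t)])
```

```text
-25 57 167 [ 91. 262.]
25 57 167 [ 77. 189.]
-25 69 167 [ 72. 262.]
25 69 127 [ 89. 172.]
25 57 127 [106. 172.]
bar [array([-2.2, 22.9]), array([-2.2, 10.4]), array([ 2.8, 18.6]), array([2.8, 6.9])]
marks g,r [array([52.4, 52.9]), array([-56.1,  52.5]), array([52.4, 72.6]), array([-56.1,  72.9])]
tray grip [ 29.2 -52.9] [-22.8 -53. ]
shift x,y -2.625009646711156 -114.01745328719831
```

```bash
python3 -m handwheel '[[-0.001,-0.015,0,0],[-0.001,-0.03,0,0],[-0.001,-0.03,0,0],[0,-0.025,0,0],[0,-0.014,0,0],[0,0,0.01,0],[0,0,0.015,0],[0,0,0,0],[0,0,0,0]]' 0.03 && python3 -m handwheel '[[0,0,0.015,0],[0,0,0.015,0],[0,0,0.012,0],[0,0,0.008,0],[0,0,0.002,0],[0,0,0,0]]'
```

```text
time: 12.15
tool_pos: [586.2, 110.6, 185.5]
tcp_rot: [180.0, 0.1, -6.2]
ft_force: [0.5, -0.0, 0.2]
finger_gap: 29.6
grip_force: 0.0
time: 12.75
tool_pos: [586.8, 111.9, 134.5]
tcp_rot: [180.0, 0.0, -6.1]
ft_force: [0.3, 1.0, -0.3]
finger_gap: 29.9
grip_force: 0.0
```

```bash
python3 -m handwheel '[[0,0,0,0],[0,0,0,0],[0,0,0,0],[0,0,0,0],[0,0,0,0]]' 0 100 && python3 -m handwheel '[[0,-0.003,0,0],[0,-0.004,0,0],[0,-0.004,0,0],[0,-0.004,0,0],[0,-0.004,0,0],[0,-0.003,0,0],[0,0,0,0]]'
```

```text
time: 13.25
tool_pos: [587.6, 112.0, 136.0]
tcp_rot: [-180.0, -0.1, -6.1]
ft_force: [-1.0, 0.3, 5.7]
finger_gap: 10.4
grip_force: 98.6
time: 13.95
tool_pos: [589.8, 132.6, 136.0]
tcp_rot: [179.9, -0.1, -6.1]
ft_force: [-3.8, -6.1, 6.8]
finger_gap: 10.5
grip_force: 99.1
```

```bash
python3 -m handwheel '[[0,-0.003,0,0],[0,-0.004,0,0],[0,-0.004,0,0],[0,-0.004,0,0],[0,-0.003,0,0],[0,-0.001,0,0],[0,0,0,0],[0,0,0,0]]'
python3 - <<'E'
from h import *
s=r.sense(); print(s["tool_pos"],s["ft_force"])
w=r.snapshot("wrist"); t=r.snapshot("top")[110:200,130:250]; sc=r.snapshot("scene")[160:260,300:434]
cv2.imwrite("pics/m8.png",np.hstack([np.vstack([cv2.resize(w,(400,300)),cv2.resize(t,(400,300),interpolation=cv2.INTER_CUBIC)]),cv2.resize(sc,(400,600),interpolation=cv2.INTER_CUBIC)])[:,:,::-1])
E
```

```text
time: 14.75
tool_pos: [591.7, 150.7, 135.9]
tcp_rot: [179.8, -0.0, -6.1]
ft_force: [-3.3, -8.7, 8.3]
finger_gap: 10.6
grip_force: 99.2
[591.65067447 150.74574825 135.9479404 ] [-3.34735064 -8.65269962  8.30935585]
```

View pics/m8.png

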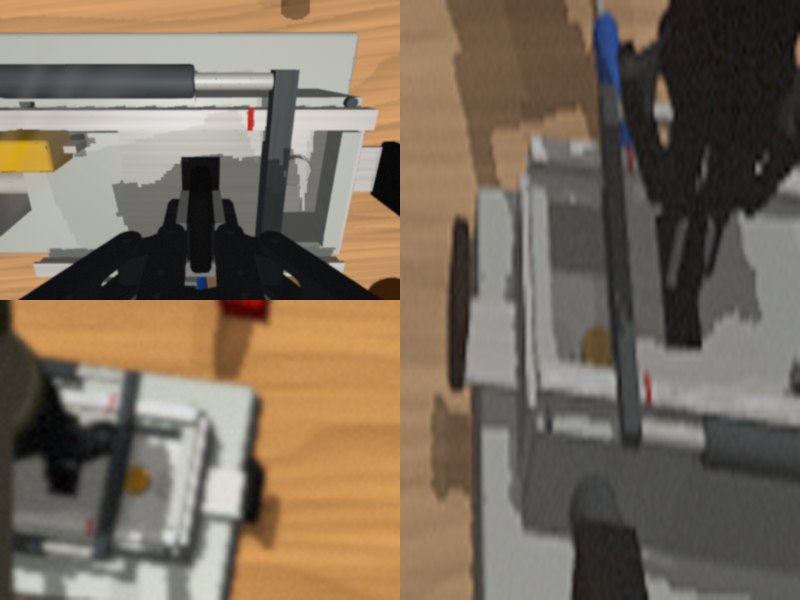

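The bar stands over the green marks with the red still clear. The tray is home and the brass disc is visible in its pocket. By the arm reading the shutter is about 39 mm open, so I'll add 1 mm.

```bash
python3 -m handwheel '[[0,-0.0012,0,0],[0,0,0,0],[0,0,0,0],[0,0,0,0]]'
python3 - <<'E'
from h import *
s=r.sense(); print(s["tool_pos"],s["finger_gap"]); c=cam("wrist",s); w=r.snapshot("wrist"); 
H,S,V=cv2.split(cv2.cvtColor(w,cv2.COLOR_RGB2HSV))
m=((H<8)|(H>172))&(S>120); m[:120]=0;m[175:]=0;m[:,:300]=0;m[:,345:]=0
a=np.deg2rad(-6.05); uy=np.array([-np.sin(a),np.cos(a)])
for k in blobs(m): 
    u,v=k[2]; row=V[int(v)]; d=np.diff(row.astype(int)); 
    e=[i for i in range(330,410) if abs(d[i])>35]; print(k[2],e,"edge before red, mm:",[round(float((ray(c,i+.5,v,132)-ray(c,u,v,132))[:2]@uy),1) for i in e])
E
```

```text
time: 15.3
tool_pos: [591.8, 151.8, 136.0]
tcp_rot: [179.8, -0.0, -6.1]
ft_force: [-4.4, -9.4, 8.3]
finger_gap: 10.5
grip_force: 99.2
[591.78503075 151.75131519 135.95958955] 10.493969713507372
[322.73863636 151.66477273] [340, 341, 375, 376] edge before red, mm: [-8.0, -8.5, -23.8, -24.2]
```

```bash
python3 -c "
from bench import r
print(r.hand_in())"
```

```text
the job is handed in; nothing more can be done
None
```

The tray is fully home in the chamber, with its end plate flat on the face and the discs I could see still in their pockets. The arm is holding the shutter about 40 mm open by its own reading, at the green marks and short of the red. I handed the job in at about 15 s.

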